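# Free the tea tray and hold it up level

### The job

The engraved brass tea tray is held down on its engraving block by two flat steel dogs, one under each hex nut. Turn each nut counter-clockwise, about a quarter turn, until its dog is clear of the tray's rim; then lift the tray (it has a centre handle) and hold it over the block, some 10 to 15 cm above it, level and steady for a couple of seconds, and finish while still holding it there. Leave the tea glass, the hammer and the bowl alone.

Things in the scene. Friction and masses are not known exactly. Their poses are not given: they have to be found in the camera images.
- fixture: wooden engraving fixture, fixed to the table: a board 160 (x) x 330 (y) x 20 mm with a round block of 150 mm diameter on its middle whose top is 45 mm above the table, and a nut with a dog near either end of the board. Origin: centre of the board's underside, on the table; z up, y along the board towards the left nut
- tray: round brass tea tray, 220 mm diameter over its rim, rim 12 mm high, 0.4 to 0.6 kg, centre of mass on its axis, lying loose on the block (its underside 45 mm above the table). Origin: centre of its underside; z up, x along its handle bar
- tray_handle (a point): centre of the tray's handle bar, 66 mm above the tray's underside, on its axis: a level brass bar 104 mm long (along the point's x), 14 mm wide (along y), 16 mm tall, on two 10 mm posts 45 mm either side of the centre; free space of 54 mm below the bar. Take it across its width
- left_nut (a point): centre of the left hex nut, on the fixture's +y side, 132 mm from its axis: 30 mm across flats, 24 mm tall, 77.5 mm above the table. Site x points along the dog, a flat arm fixed under the nut (36 mm long from the axis, 16 wide, 6 thick); z up. Two of the nut's six flats face +x and -x. The bare thread end stands 7 mm out of its top. Only the handle stands higher
- right_nut (a point): centre of the right hex nut, on the fixture's -y side, 132 mm from its axis: 30 mm across flats, 24 mm tall, 77.5 mm above the table. Site x points along the dog, a flat arm fixed under the nut (36 mm long from the axis, 16 wide, 6 thick); z up. Two of the nut's six flats face +x and -x. The bare thread end stands 7 mm out of its top. Only the handle stands higher
- left_dog (a joint): angle of the left nut and its dog, rad. 0: the dog points at the tray's centre, 14 mm over its rim, and bars lifting. Grows counter-clockwise seen from above; clear of the rim from 1.1 on; stops at -0.3 and 1.65. Starts at -0.1 to 0.3. The nut does not climb, turns with 0.12 N m of friction and stays where it is left
- right_dog (a joint): angle of the right nut and its dog, rad. 0: the dog points at the tray's centre, 14 mm over its rim, and bars lifting. Grows counter-clockwise seen from above; clear of the rim from 1.1 on; stops at -0.3 and 1.65. Starts at -0.1 to 0.3. The nut does not climb, turns with 0.12 N m of friction and stays where it is left
- tea_glass: bystander: empty glass beaker, 60 mm diameter, 85 mm tall, beyond the fixture on its +x side; origin: centre of its underside
- chasing_hammer: bystander: hammer of 160 mm lying flat beyond the fixture on its +x side; origin: on the table, under its middle
- bowl: bystander: brass bowl, 90 mm diameter, 40 mm tall, beyond the fixture on its +x side; origin: centre of its underside

How it is judged:
By the outcome, as a careful person would: the job done as asked, in the order asked, and still so for the second after the job is handed in, while the arm keeps its last pose, push and grip.
It also fails if it takes over 64 s, if anything falls off the work surface, if the arm or the gripper's body presses on something with over 40 N, if the wrist force passes 120 N, or if a joint passes its speed limit or range.

### The arm

A 6-joint arm with a two-finger parallel gripper is mounted at the origin on the work surface. World frame = base frame: x ahead of the robot, y to its left, z up, the work surface at z = 0. Lengths are in m, angles in rad, forces in N, time in s.
With the tool pointing down it reaches from about 0.35 to 0.775 m from the base axis. Payload 5.5 kg.
Tool frame: the origin (TCP) lies between the finger pads; the fingertips stand 22 mm ahead of it and the grasp point (between the pads) lies 3 mm ahead of it; z points along the fingers, y is the line along which they close (so a half turn about z gives the same grasp; the last joint's range is limited). The gripper opens to 85 mm and grips with 20 to 120 N. Pads are 22 mm wide; open, the fingers measure 114 mm over their backs; the gripper's body (76 mm by 85 mm) begins 54 mm behind the grasp point. The pads swing forward as they close: fully open they stand 13 mm farther back than shut.
Start: joints at [1.037, 0.313, 0.046, 1.304, 0, 1.431], TCP at [0.221, 0.531, 0.216] pointing down, gripper open.
Joint ranges: [-2.76, 2.76], [-0.86, 1.69], [-1.03, 1.26], [-2.2, 2.34], [-1.47, 1.5], [-3.14, 3.14]. Speed limits (rad/s): [2.57, 2.57, 3.14, 3.14, 3.14, 3.14].

### API

Orientations are given as a unit quaternion [w, x, y, z].
In Python, from workcell import env, read_camera gives the robot as it stands (env), with the cameras as plain functions.
- The arm moves only by the shell command python3 nudge.py FILE [OPENING] [FORCE], which reads ROWS from the file FILE. ROWS is a JSON list of rows, 1 to 8 of them, each an object with the fields x, y, z (the shift in normalised numbers (1 is 1 m)), drx, dry, drz (a rotation vector in fractions of the full range, 1 being pi rad); a field left out counts as zero; each row is the pose to reach, as a shift and turn from the pose commanded when the command began, along the tool's axes at that moment; what a row does not reach only later rows make up. A row lasts 1/8 s, in which the tool goes at most 0.0625 m and 0.188 rad, less where a joint would pass 70% of its speed; a pose out of reach is approached as far as the arm can. OPENING is the finger opening in m, set as the command begins (- or left out keeps the last). The fingers move at their own pace and stop on an object; FORCE is the grip in N (left out, the last holds). Time passes only in rows, so rows that do not move let the fingers close. It prints the time, the measured TCP pose, the force, the opening and the grip force at its end. Input that does not fit is refused with a message, and nothing moves.
- env.get_state(): the state, without advancing time (a new reading comes with each control period).
- read_camera(name): name is "scene" or "side" or "wrist"; returns a dict with "image" (400x640x3 uint8, red, green, blue), "K" (3x3 intrinsics, pixels), "D" ([k1, k2, p1, p2, k3] as OpenCV has them; the pictures are not rectified), "R" (3x3) and "t" (3): a world point X has camera coordinates R X + t. Camera axes: x right, y down, z forward; pixel columns grow to the right and rows downward; lengths in m; the calibration is good to about 2 mm. A picture is of the moment at which its call begins. There is no depth.
- env.hand_in(): hands the job in; it is judged then, once.
The state is a dict: "clock": time; "joint_pos": joint angles; "qvel": joint speeds; "tau": joint torques, N m; "tcp_pos": TCP position; "orientation": TCP orientation; "wrist_force": force on the tool from outside, world axes, zero at the start; "ft_torque": the same for the moment, N m; "finger_gap": finger opening in m; "grip_force": force on a finger pad.
Only numpy, scipy, OpenCV 4.12 (cv2) and the standard library are available. Lean on these libraries where they do the work, as an engineer would, in place of code of your own. Each camera call takes 0.05 s, during which the arm holds its last target. There are 200 camera calls.

## Working session

There is one attempt and no reset: what is moved stays moved. The work goes in short steps, Python scripts to look and compute and a shell command to move; the robot and the scene stay as the last step left them, time stands still between calls to the robot, and variables do not carry over. Pictures are saved under pics/ and viewed, at most 10 in all, crops included, and the job is handed in when it is done.

```bash
ls; mkdir -p pics
python3 - <<'E'
from workcell import env, read_camera
import cv2,numpy as np
s=env.get_state();print(s['clock'],s['tcp_pos'],s['orientation'],s['finger_gap'])
for n in ["scene","side"]:
    c=read_camera(n);cv2.imwrite(f"pics/{n}0.png",c["image"][:,:,::-1]);print(n,-c["R"].T@c["t"])
E
```

```text
nudge.py
pics
workcell.py
0.0 [0.22034856 0.53051246 0.21551276] [-3.04040490e-04  1.95629203e-01  9.80677513e-01 -8.59088630e-04] 0.08570334624557792
scene [1.13332401 0.49058744 0.64104254]
side [0.59274588 0.59475891 0.56331981]
```

View pics/scene0.png

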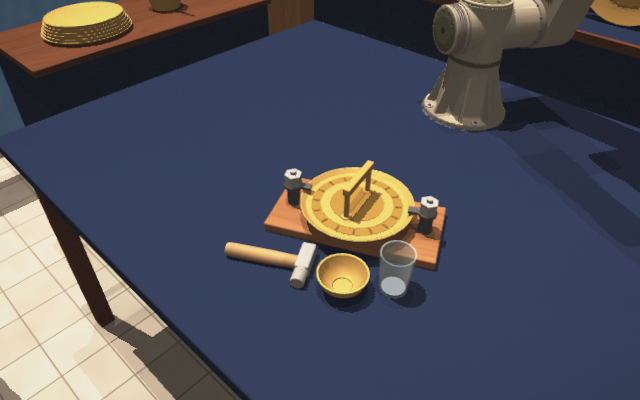

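View pics/side0.png

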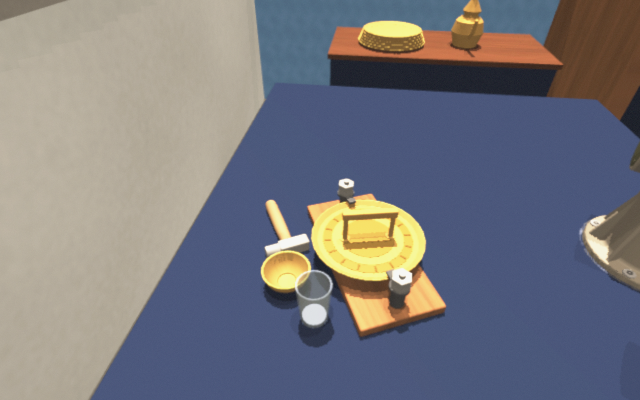

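The scene view shows the right nut at about (293,172), the left nut at (429,201), and the handle running (347,192)–(372,165). In the side view the right nut is at (346,185), the left nut at (401,278) and the handle at (344–396,215). I'll enlarge both.

Run:
```python
import cv2
a=cv2.imread("pics/scene0.png")[150:270,260:460];cv2.imwrite("pics/sc.png",cv2.resize(a,None,fx=4,fy=4,interpolation=cv2.INTER_CUBIC))
a=cv2.imread("pics/side0.png")[170:330,300:450];cv2.imwrite("pics/sd.png",cv2.resize(a,None,fx=3.75,fy=3.75,interpolation=cv2.INTER_CUBIC))
```

```text
(no output)
```

View pics/sc.png

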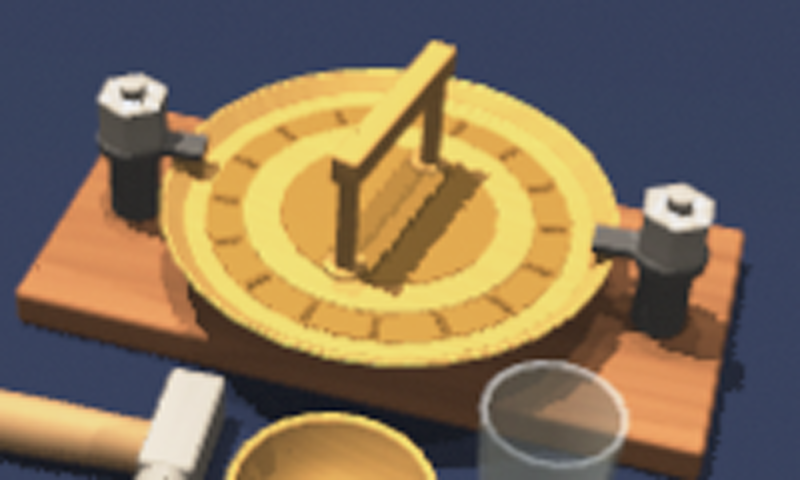

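View pics/sd.png

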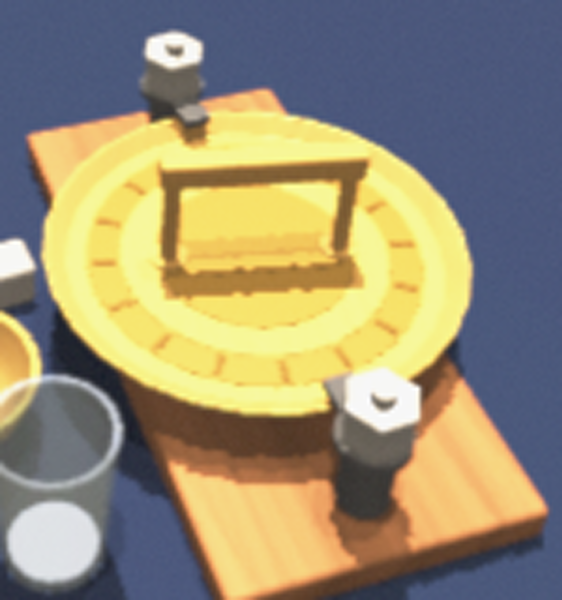

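Crop readings: nut-top centres are at scene (133,97) and (679,210), and side (173,52) and (383,402). Bar-top ends are at scene (345,166) and (445,45), and side (164,158) and (367,158). Dog tips are at scene (199,146) and (596,238), and side (194,115) and (333,381).

```bash
cat > h.py <<'E'
from workcell import env, read_camera
import cv2,numpy as np
from scipy.spatial.transform import Rotation as Ro
def ray(c,p):
    u=cv2.undistortPoints(np.array([[p]],float),c["K"],np.array(c["D"],float))[0,0]
    d=c["R"].T@np.array([u[0],u[1],1]);return -c["R"].T@c["t"],d/np.linalg.norm(d)
def onz(c,p,z):
    o,d=ray(c,p);return o+d*(z-o[2])/d[2]
def tri(rs):
    A=sum(np.eye(3)-np.outer(d,d) for o,d in rs);b=sum((np.eye(3)-np.outer(d,d))@o for o,d in rs);return np.linalg.solve(A,b)
E
python3 - <<'E'
from h import *
np.set_printoptions(precision=4,suppress=True)
C={n:read_camera(n) for n in("scene","side")}
f=lambda p:(p[0]/4+260-.375,p[1]/4+150-.375)
g=lambda p:(p[0]/3.75+300-.37,p[1]/3.75+170-.37)
for n,z,a,b in [("Rnut",.0895,(133,97),(173,52)),("Lnut",.0895,(679,210),(383,402)),("hnear",.119,(345,166),(164,158)),("hfar",.119,(445,45),(367,158)),("Rdog",.0655,(199,146),(194,115)),("Ldog",.0655,(596,232),(338,379)),("boardR",.02,(743,232),(545,515))]:
    print(n,onz(C["scene"],f(a),z),onz(C["side"],g(b),z),tri([ray(C["scene"],f(a)),ray(C["side"],g(b))]))
s=env.get_state();print(Ro.from_quat(s['orientation'],scalar_first=True).as_matrix())
E
```

```text
Rnut [ 0.6184 -0.045   0.0895] [ 0.6191 -0.0435  0.0895] [ 0.619  -0.0442  0.0897]
Lnut [0.5106 0.1957 0.0895] [0.5108 0.1967 0.0895] [0.5106 0.196  0.0892]
hnear [0.6184 0.0872 0.119 ] [0.6155 0.0831 0.119 ] [0.6158 0.0844 0.118 ]
hfar [0.5151 0.0628 0.119 ] [0.517  0.0705 0.119 ] [0.5158 0.0645 0.1172]
Rdog [ 0.6024 -0.0164  0.0655] [ 0.6042 -0.0177  0.0655] [ 0.6042 -0.0147  0.0677]
Ldog [0.5236 0.163  0.0655] [0.5266 0.1657 0.0655] [0.5264 0.1652 0.067 ]
boardR [0.4248 0.1917 0.02  ] [0.4281 0.1949 0.02  ] [0.4279 0.194  0.0214]
[[-0.9235  0.3837 -0.0006]
 [ 0.3837  0.9235 -0.001 ]
 [ 0.0002 -0.0011 -1.    ]]
```

Units first: turns go in shares of pi rad. So 0.22 rad / 3.1416 = 0.07.

```bash
echo '[{"x": -0.396, "y": -0.197, "z": 0.03, "drz": 0.07}, {"x": -0.396, "y": -0.197, "z": 0.03, "drz": 0.07}, {"x": -0.396, "y": -0.197, "z": 0.03, "drz": 0.07}, {"x": -0.396, "y": -0.197, "z": 0.03, "drz": 0.07}, {"x": -0.396, "y": -0.197, "z": 0.03, "drz": 0.07}, {"x": -0.396, "y": -0.197, "z": 0.03, "drz": 0.07}, {"x": -0.396, "y": -0.197, "z": 0.03, "drz": 0.07}, {"x": -0.396, "y": -0.197, "z": 0.03, "drz": 0.07}]' > next.json && python3 nudge.py next.json 0.055 40
echo '[{}, {}]' > next.json && python3 nudge.py next.json
cat > st.py <<'E'
from h import *
np.set_printoptions(precision=4,suppress=True)
s=env.get_state();R=Ro.from_quat(s['orientation'],scalar_first=True).as_matrix()
print(s['clock'],s['tcp_pos'],s['joint_pos'],'yaw_y',np.arctan2(R[1,1],R[0,1]),'z',R[:,2],s['wrist_force'],s['finger_gap'])
E
python3 st.py
python3 - <<'E'
from h import *
c=read_camera("wrist");cv2.imwrite("pics/w0.png",c["image"][:,:,::-1])
for X in [(.511,.196,.0895),(.5264,.1652,.0655),(.6187,-.0443,.0895)]:
    print(cv2.projectPoints(np.array([X]),cv2.Rodrigues(c["R"])[0],c["t"],c["K"],np.array(c["D"],float))[0].ravel())
E
```

```text
clock: 1.2
tcp_pos: [0.513, 0.1939, 0.1856]
orientation: [0.0, 0.305, 0.952, -0.0]
wrist_force: [-0.4, 0.4, -0.6]
finger_gap: 0.0553
grip_force: 0.0
clock: 1.45
tcp_pos: [0.5098, 0.1983, 0.1865]
orientation: [-0.0, 0.301, 0.954, 0.0]
wrist_force: [0.3, -0.6, 0.1]
finger_gap: 0.0546
grip_force: 0.0
1.45 [0.5098 0.1983 0.1865] [ 0.2239  0.2696 -0.0871  1.2145  0.0004  0.836 ] yaw_y 0.9587388041143207 z [-0.0005  0.0003 -1.    ] [ 0.2604 -0.5901  0.0805] 0.054648738018735814
[318.56131063 192.34625119]
[301.55408782 216.32228145]
[194.11734043 394.1384428 ]
```

View pics/w0.png

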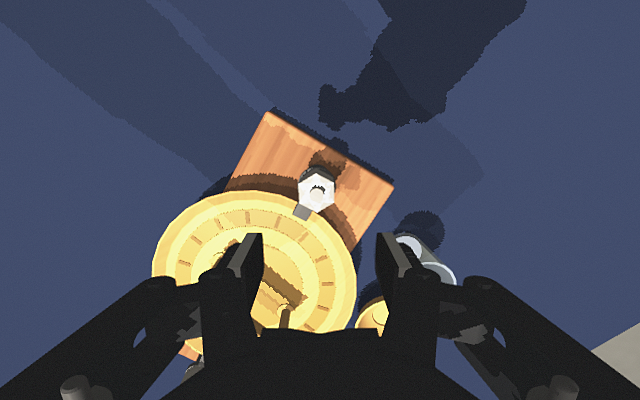

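The wrist view shows the left nut top at about (317,192) and its dog tip at about (302,212), both within 2 px of the prediction. I'll enlarge the dog to get its angle.

Run:
```python
import cv2
a=cv2.imread("pics/w0.png")[150:230,260:370];cv2.imwrite("pics/wc.png",cv2.resize(a,None,fx=7,fy=7,interpolation=cv2.INTER_CUBIC))
```

```text
(no output)
```

View pics/wc.png

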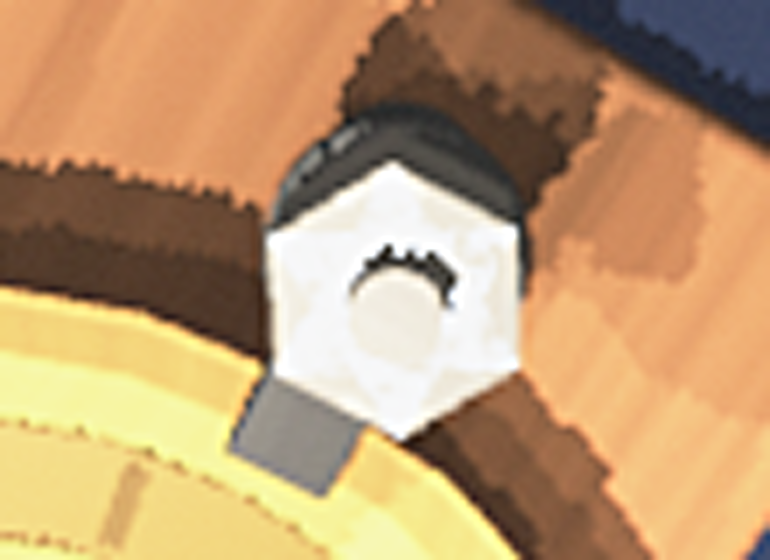

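Hex centre at crop (395,300), i.e. pixel (316.0,192.4). Its left and right flats are vertical within about 1°, so the gripper yaw already matches.

Run:
```python
from h import *
np.set_printoptions(precision=4,suppress=True)
c=read_camera("wrist");s=env.get_state();R=Ro.from_quat(s['orientation'],scalar_first=True).as_matrix()
p=onz(c,(316,192.4),.0895);print(p)
f=lambda q:(q[0]/7+260-.43,q[1]/7+150-.43)
t=onz(c,f((282,473)),.0655)
print(t,np.arctan2(*(t-p)[[1,0]]))
P=np.array([(.511+p[0])/2,(.196+p[1])/2,.093]);print(s['tcp_pos'],R.T@(P-s['tcp_pos']))
```

```text
[0.5098 0.1943 0.0895]
[0.5262 0.1635 0.0655] -1.0818996520780888
[0.5098 0.1985 0.1867] [-0.0024 -0.0024  0.0937]
```

```bash
echo '[{"x": -0.002, "y": -0.002, "z": 0.04}, {"x": -0.002, "y": -0.002, "z": 0.07}, {"x": -0.002, "y": -0.002, "z": 0.07}, {"x": -0.002, "y": -0.002, "z": 0.07}, {"x": -0.002, "y": -0.002, "z": 0.07}]' > next.json && python3 nudge.py next.json; python3 st.py
```

```text
clock: 2.17
tcp_pos: [0.5123, 0.1949, 0.1181]
orientation: [0.001, 0.302, 0.953, 0.001]
wrist_force: [0.3, 0.1, 0.8]
finger_gap: 0.055
grip_force: 0.0
2.175 [0.5123 0.1949 0.1181] [ 0.2171  0.3081 -0.2076  1.0521  0.0001  0.8303] yaw_y 0.9575906454476385 z [ 0.0029  0.0007 -1.    ] [0.3175 0.0518 0.8099] 0.05495105289204652
```

```bash
echo '[{"z": 0.015}, {"z": 0.025}, {"z": 0.025}, {"z": 0.025}]' > next.json && python3 nudge.py next.json; python3 st.py
```

```text
clock: 2.68
tcp_pos: [0.5112, 0.1943, 0.0913]
orientation: [-0.0, 0.302, 0.953, -0.0]
wrist_force: [-0.3, 0.4, -0.5]
finger_gap: 0.0547
grip_force: 0.0
2.675 [0.5112 0.1943 0.0913] [ 0.2164  0.3293 -0.2482  0.9937  0.0001  0.8303] yaw_y 0.9568425310125883 z [-0.0003 -0.     -1.    ] [-0.3236  0.378  -0.4944] 0.05470675378865849
```

```bash
echo '[{}, {}, {}, {}, {}]' > next.json && python3 nudge.py next.json 0.0 40; python3 st.py
```

```text
clock: 3.3
tcp_pos: [0.5112, 0.1944, 0.0914]
orientation: [0.0, 0.302, 0.953, 0.0]
wrist_force: [-0.6, -0.0, 0.1]
finger_gap: -0.0001
grip_force: 0.0
3.3 [0.5112 0.1944 0.0914] [ 0.2165  0.329  -0.2482  0.9935  0.0001  0.8302] yaw_y 0.9570680833377501 z [ 0.      0.0001 -1.    ] [-0.5776 -0.0334  0.0655] -7.540965025782648e-05
```

Run:
```python
from h import *
ims=[]
for n in("side","scene"):
    c=read_camera(n);s=env.get_state()
    for X in [s['tcp_pos'],(.511,.195,.0895)]:
        print(n,cv2.projectPoints(np.array([X],float),cv2.Rodrigues(c["R"])[0],c["t"],c["K"],np.array(c["D"],float))[0].ravel())
    a=c["image"][:,:,::-1];u=(400,270) if n=="side" else (430,200)
    a=a[u[1]-75:u[1]+75,u[0]-65:u[0]+65];ims.append(cv2.resize(a,None,fx=3,fy=3,interpolation=cv2.INTER_CUBIC))
cv2.imwrite("pics/c1.png",np.hstack(ims))
```

```text
side [401.58029781 274.89319453]
side [401.5952742  275.98089086]
scene [428.71973659 201.17173079]
scene [428.92060944 202.07559436]
```

View pics/c1.png

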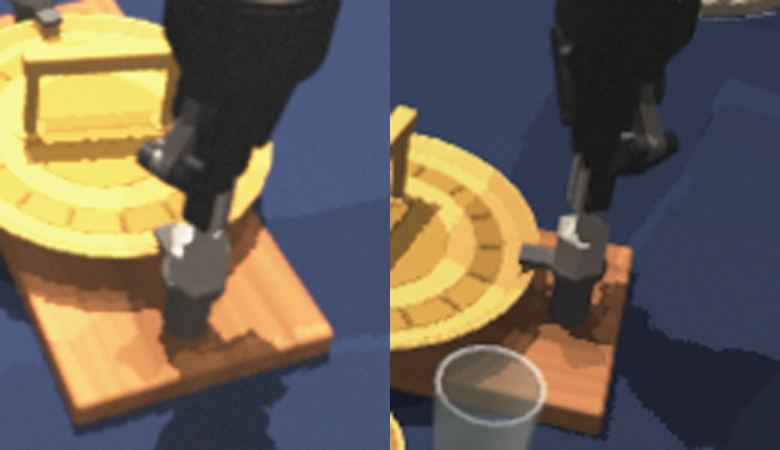

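The fingers closed just above the nut: the image puts the tips about 10 mm over the nut top, so the real tip is higher than the stated offset implies. I'll reopen and go lower in small, force-checked steps.

```bash
echo '[{}, {}, {}, {"z": 0.008}, {"z": 0.016}, {"z": 0.016}]' > next.json && python3 nudge.py next.json 0.06; echo '[{"z": 0.005}, {"z": 0.005}]' > next.json && python3 nudge.py next.json; python3 st.py
python3 - <<'E'
from h import *
ims=[]
for n in("side","scene"):
    c=read_camera(n);a=c["image"][:,:,::-1];u=(400,270) if n=="side" else (430,200)
    a=a[u[1]-50:u[1]+50,u[0]-50:u[0]+50];ims.append(cv2.resize(a,None,fx=4,fy=4,interpolation=cv2.INTER_CUBIC))
cv2.imwrite("pics/c2.png",np.hstack(ims))
E
```

```text
clock: 4.15
tcp_pos: [0.5103, 0.1942, 0.0742]
orientation: [-0.001, 0.302, 0.953, -0.001]
wrist_force: [-0.8, -0.6, -0.9]
finger_gap: 0.0599
grip_force: 0.0
clock: 4.4
tcp_pos: [0.511, 0.1943, 0.07]
orientation: [-0.0, 0.302, 0.953, -0.0]
wrist_force: [0.2, 0.2, -0.2]
finger_gap: 0.0602
grip_force: 0.0
4.4 [0.511  0.1943 0.07  ] [ 0.2165  0.3478 -0.2786  0.9449  0.0001  0.8303] yaw_y 0.9569551806281991 z [-0.0005 -0.     -1.    ] [ 0.2092  0.2394 -0.1699] 0.060166243641078546
```

View pics/c2.png

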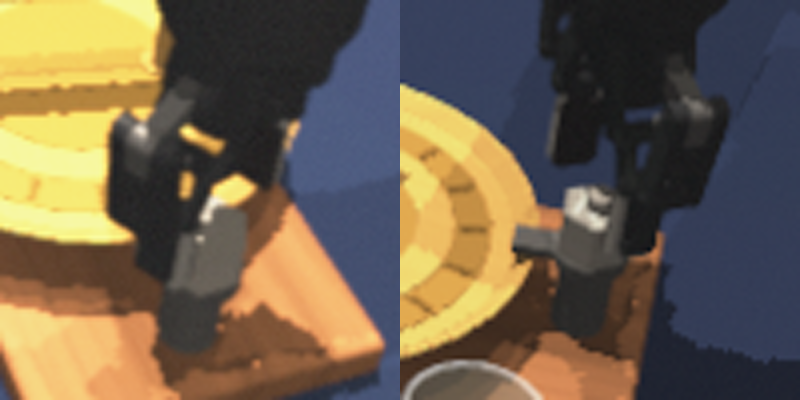

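Scene: the left finger's tip is at about (423.8,191.2) and the right finger's at (440,212.5). Side: the near finger's tip is at about (390,287.5). These give the tip height.

Run:
```python
from h import *
np.set_printoptions(precision=4,suppress=True)
a=read_camera("scene");b=read_camera("side");s=env.get_state();R=Ro.from_quat(s['orientation'],scalar_first=True).as_matrix()
print(tri([ray(a,(440,212.5)),ray(b,(390,287.5))]))
for k in(1,-1):
  for off in (.03,.037):
    X=[s['tcp_pos']+R[:,1]*k*off+[0,0,z-s['tcp_pos'][2]] for z in (.06,.07,.08,.09)]
    for n,c in(("scene",a),("side",b)): print(k,off,n,cv2.projectPoints(np.array(X),cv2.Rodrigues(c["R"])[0],c["t"],c["K"],np.array(c["D"],float))[0].reshape(-1,2).round(1).tolist())
```

```text
[0.5316 0.2286 0.0987]
1 0.03 scene [[432.5, 225.1], [433.4, 220.9], [434.2, 216.8], [435.1, 212.5]]
1 0.03 side [[388.7, 298.3], [389.5, 294.5], [390.2, 290.6], [390.9, 286.7]]
1 0.037 scene [[434.0, 227.7], [434.9, 223.5], [435.8, 219.4], [436.7, 215.1]]
1 0.037 side [[386.3, 301.0], [387.0, 297.2], [387.7, 293.4], [388.4, 289.4]]
-1 0.03 scene [[420.1, 204.0], [420.8, 200.0], [421.6, 195.8], [422.3, 191.7]]
-1 0.03 side [[408.5, 276.6], [409.4, 272.8], [410.3, 268.9], [411.2, 264.9]]
-1 0.037 scene [[418.7, 201.7], [419.4, 197.6], [420.2, 193.5], [420.9, 189.4]]
-1 0.037 side [[410.7, 274.2], [411.6, 270.4], [412.5, 266.5], [413.4, 262.5]]
```

```bash
echo '[{"z": 0.006}, {"z": 0.013}, {"z": 0.013}, {"z": 0.013}]' > next.json && python3 nudge.py next.json; echo '[{}, {}, {}, {}, {}]' > next.json && python3 nudge.py next.json 0.0 40; python3 st.py
```

```text
clock: 5.1
tcp_pos: [0.5111, 0.1944, 0.0573]
orientation: [-0.0, 0.302, 0.953, -0.0]
wrist_force: [0.2, -0.2, 0.3]
finger_gap: 0.06
grip_force: 0.0
clock: 5.72
tcp_pos: [0.5112, 0.1941, 0.0579]
orientation: [0.0, 0.302, 0.953, -0.0]
wrist_force: [-1.6, -3.4, 6.0]
finger_gap: 0.0295
grip_force: 40.1
5.725 [0.5112 0.1941 0.0579] [ 0.2163  0.3589 -0.2955  0.9162 -0.0006  0.8302] yaw_y 0.9569126593481104 z [ 0.0003 -0.0005 -1.    ] [-1.5925 -3.4313  6.0238] 0.029492928190938118
```

Gripped at 29.5 mm. Now the turn.

To row units: -0.6 rad / 3.1416 = -0.191.

```bash
echo '[{"z": -0.001, "drz": -0.0477}, {"z": -0.001, "drz": -0.0955}, {"z": -0.001, "drz": -0.1432}, {"z": -0.001, "drz": -0.191}]' > next.json && python3 nudge.py next.json; echo '[{"drz": -0.0477}, {"drz": -0.0955}, {"drz": -0.1432}, {"drz": -0.191}, {"drz": -0.2387}, {"drz": -0.2387}, {"drz": -0.2387}]' > next.json && python3 nudge.py next.json; python3 st.py
```

```text
clock: 6.22
tcp_pos: [0.5113, 0.1946, 0.0579]
orientation: [-0.0, 0.005, 1.0, 0.0]
wrist_force: [1.0, -0.8, -1.0]
finger_gap: 0.0289
grip_force: 40.5
clock: 7.1
tcp_pos: [0.5111, 0.1951, 0.058]
orientation: [0.0, -0.359, 0.933, 0.001]
wrist_force: [0.5, 4.9, -5.8]
finger_gap: 0.0291
grip_force: 40.6
7.1 [0.5111 0.1951 0.058 ] [ 0.217   0.3594 -0.2947  0.9168  0.0016 -0.5174] yaw_y 2.305240619346499 z [-0.0005  0.0015 -1.    ] [ 0.4883  4.9483 -5.8468] 0.029094284812301075
```

To row units: 1.325 rad / 3.1416 = 0.4218.

```bash
echo '[{}, {}, {}, {"z": -0.05}, {"z": -0.1}, {"z": -0.12}, {"z": -0.12}]' > next.json && python3 nudge.py next.json 0.06; python3 st.py; echo '[{"x": 0.081, "y": -0.25, "drz": 0.4218}, {"x": 0.081, "y": -0.25, "drz": 0.4218}, {"x": 0.081, "y": -0.25, "drz": 0.4218}, {"x": 0.081, "y": -0.25, "drz": 0.4218}, {"x": 0.081, "y": -0.25, "drz": 0.4218}, {"x": 0.081, "y": -0.25, "drz": 0.4218}, {"x": 0.081, "y": -0.25, "drz": 0.4218}, {"x": 0.081, "y": -0.25, "drz": 0.4218}]' > next.json && python3 nudge.py next.json;echo '[{}, {}, {}]' > next.json && python3 nudge.py next.json; python3 st.py;  python3 - <<'E'
from h import *
np.set_printoptions(precision=4,suppress=True)
c=read_camera("wrist");cv2.imwrite("pics/w1.png",c["image"][:,:,::-1])
q=cv2.projectPoints(np.array([(.6187,-.0443,.0895),(.511,.195,.0895)]),cv2.Rodrigues(c["R"])[0],c["t"],c["K"],np.array(c["D"],float))[0].reshape(-1,2);print(q)
u=q[0].round().astype(int)
a=c["image"][u[1]-40:u[1]+40,u[0]-50:u[0]+50,::-1];cv2.imwrite("pics/w1c.png",cv2.resize(a,None,fx=4,fy=4,interpolation=cv2.INTER_CUBIC))
d=read_camera("scene");b=d["image"][150:230,380:480,::-1]
cv2.imwrite("pics/w1c.png",np.hstack([cv2.resize(x,None,fx=4,fy=4,interpolation=cv2.INTER_CUBIC) for x in(a,b)]));print(u)
E
```

```text
clock: 7.98
tcp_pos: [0.5127, 0.1945, 0.1804]
orientation: [0.002, -0.36, 0.933, -0.0]
wrist_force: [-0.2, -0.4, 0.1]
finger_gap: 0.0601
grip_force: 0.0
7.975 [0.5127 0.1945 0.1804] [ 0.2163  0.2707 -0.1006  1.195  -0.0002 -0.5195] yaw_y 2.306593087084119 z [ 0.0044  0.0008 -1.    ] [-0.2118 -0.4452  0.0731] 0.06007703238452402
clock: 8.98
tcp_pos: [0.6182, -0.0454, 0.1765]
orientation: [-0.001, 0.29, 0.957, -0.0]
wrist_force: [-0.2, -0.3, -0.1]
finger_gap: 0.0597
grip_force: 0.0
clock: 9.35
tcp_pos: [0.6191, -0.0452, 0.1784]
orientation: [0.0, 0.29, 0.957, 0.0]
wrist_force: [-0.4, 0.5, -0.0]
finger_gap: 0.0597
grip_force: 0.0
9.35 [ 0.6191 -0.0452  0.1784] [-0.2021  0.4147  0.1002  1.2562  0.0001  0.3856] yaw_y 0.9830610125562165 z [ 0.0001  0.     -1.    ] [-0.429   0.5325 -0.0102] 0.05968125478616679
[[ 320.496   191.2518]
 [ 522.1462 -118.801 ]]
[320 191]
```

View pics/w1c.png

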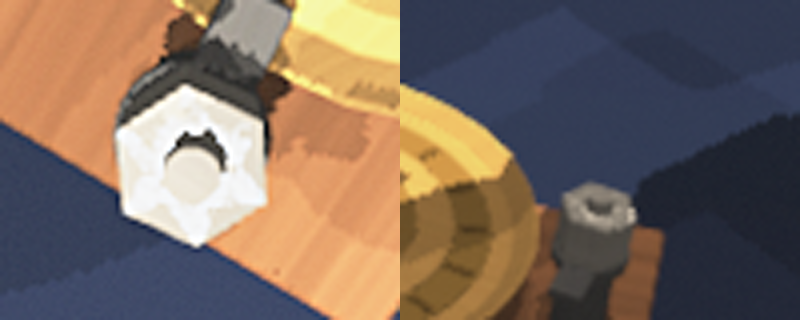

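The left dog now points toward +x, clear of the rim. The right nut's hex centre is at (317.6,192.4) with its flats aligned, the same small offset as on the left. Descend, grip and turn.

```bash
echo '[{"z": 0.05}, {"z": 0.09}, {"z": 0.105}, {"z": 0.119}, {"z": 0.119}, {"z": 0.119}, {"z": 0.119}]' > next.json && python3 nudge.py next.json; python3 st.py; echo '[{}, {}, {}, {}, {}]' > next.json && python3 nudge.py next.json 0.0 40; python3 st.py
```

```text
clock: 10.32
tcp_pos: [0.6201, -0.0455, 0.0607]
orientation: [0.001, 0.29, 0.957, 0.0]
wrist_force: [-0.5, 0.6, -0.1]
finger_gap: 0.0599
grip_force: 0.0
10.325 [ 0.6201 -0.0455  0.0607] [-0.2023  0.4844 -0.0898  0.9943  0.0001  0.3865] yaw_y 0.9820063350889817 z [ 0.0023 -0.0004 -1.    ] [-0.5293  0.6114 -0.1148] 0.05987317786411779
clock: 10.95
tcp_pos: [0.6187, -0.0464, 0.0603]
orientation: [0.0, 0.29, 0.957, -0.001]
wrist_force: [-2.7, -3.2, 5.4]
finger_gap: 0.0289
grip_force: 39.9
10.95 [ 0.6187 -0.0464  0.0603] [-0.2031  0.4844 -0.0909  0.9952 -0.0021  0.3863] yaw_y 0.9813887416718181 z [-0.0002 -0.0021 -1.    ] [-2.7064 -3.1594  5.358 ] 0.028885043767895205
```

To row units: -0.6 rad / 3.1416 = -0.191.

```bash
echo '[{"drz": -0.0477}, {"drz": -0.0955}, {"drz": -0.1432}, {"drz": -0.191}]' > next.json && python3 nudge.py next.json; echo '[{"drz": -0.0477}, {"drz": -0.0955}, {"drz": -0.1432}, {"drz": -0.191}, {"drz": -0.2387}, {"drz": -0.2387}, {"drz": -0.2387}]' > next.json && python3 nudge.py next.json; echo '[{}, {}, {}, {"z": -0.05}, {"z": -0.1}, {"z": -0.13}, {"z": -0.13}, {"z": -0.13}]' > next.json && python3 nudge.py next.json 0.06; python3 st.py
```

```text
clock: 11.45
tcp_pos: [0.6188, -0.0463, 0.0603]
orientation: [-0.0, -0.008, 1.0, -0.001]
wrist_force: [-3.1, -2.7, 6.3]
finger_gap: 0.0295
grip_force: 39.0
clock: 12.32
tcp_pos: [0.6187, -0.0461, 0.0603]
orientation: [-0.0, -0.371, 0.929, -0.001]
wrist_force: [-3.4, -2.4, 5.7]
finger_gap: 0.0292
grip_force: 40.6
clock: 13.32
tcp_pos: [0.6187, -0.0451, 0.1885]
orientation: [-0.0, -0.372, 0.928, 0.0]
wrist_force: [-0.0, -0.7, 0.2]
finger_gap: 0.06
grip_force: 0.0
13.325 [ 0.6187 -0.0451  0.1885] [-0.2022  0.4115  0.1204  1.2807  0.0002 -0.9635] yaw_y 2.3320674146062497 z [-0.001   0.0004 -1.    ] [-0.0167 -0.6566  0.1999] 0.060002335137130096
```

To row units: 0.587 rad / 3.1416 = 0.1868.

```bash
echo '[{"x": -0.045, "y": 0.124, "drz": 0.1868}, {"x": -0.045, "y": 0.124, "drz": 0.1868}, {"x": -0.045, "y": 0.124, "drz": 0.1868}, {"x": -0.045, "y": 0.124, "drz": 0.1868}, {"x": -0.045, "y": 0.124, "drz": 0.1868}, {"x": -0.045, "y": 0.124, "drz": 0.1868}]' > next.json && python3 nudge.py next.json; python3 st.py;  python3 - <<'E'
from h import *
np.set_printoptions(precision=4,suppress=True)
c=read_camera("wrist")
q=cv2.projectPoints(np.array([(.566,.0755,.119),(.6158,.0844,.119),(.5158,.0645,.119)]),cv2.Rodrigues(c["R"])[0],c["t"],c["K"],np.array(c["D"],float))[0].reshape(-1,2);print(q)
a=c["image"][120:320,220:420,::-1]
d=read_camera("scene");b=d["image"][150:240,270:350,::-1]
cv2.imwrite("pics/w2.png",np.hstack([cv2.resize(a,(600,600),interpolation=cv2.INTER_CUBIC),cv2.copyMakeBorder(cv2.resize(b,(200,225)),0,375,0,0,0)]))
E
```

```text
clock: 14.08
tcp_pos: [0.5664, 0.0746, 0.1888]
orientation: [-0.0, -0.087, 0.996, 0.0]
wrist_force: [-0.6, 0.0, -0.5]
finger_gap: 0.0602
grip_force: 0.0
14.075 [0.5664 0.0746 0.1888] [-0.0095  0.3154 -0.0185  1.2375 -0.     -0.184 ] yaw_y 1.7452902380040598 z [-0.0007 -0.     -1.    ] [-0.5551  0.0262 -0.4541] 0.0602214503386685
[[320.9363 199.0393]
 [320.9953 258.6963]
 [318.1108 131.1674]]
```

View pics/w2.png

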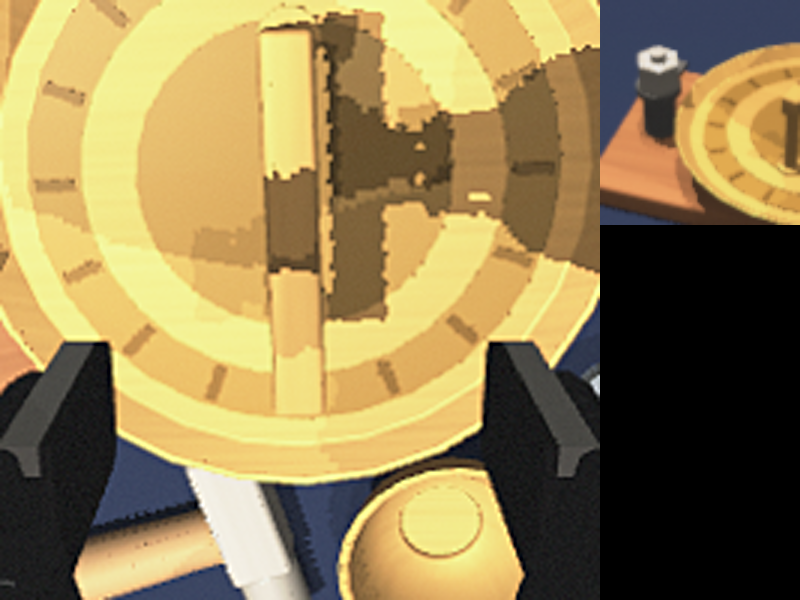

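The bar's top face runs from crop (286,30) to (300,415), and the right dog points away from the tray. Next, the bar's centre and yaw.

Run:
```python
from h import *
np.set_printoptions(precision=4,suppress=True)
c=read_camera("wrist");s=env.get_state();R=Ro.from_quat(s['orientation'],scalar_first=True).as_matrix()
f=lambda p:(p[0]/3+220-.33,p[1]/3+120-.33)
a=onz(c,f((286,30)),.119);b=onz(c,f((300,415)),.119)
print(a,b,(a+b)/2,np.arctan2(*(b-a)[[1,0]]),np.linalg.norm(a-b),R.T@((a+b)/2-s['tcp_pos']))
```

```text
[0.5152 0.0622 0.119 ] [0.6156 0.0833 0.119 ] [0.5654 0.0728 0.119 ] 0.2071755667047361 0.10256862480019414 [ 0.0013 -0.0018  0.0702]
```

To row units: -0.033 rad / 3.1416 = -0.0105.

```bash
echo '[{"z": 0.05, "drz": -0.0105}, {"z": 0.09, "drz": -0.0105}, {"z": 0.112, "drz": -0.0105}, {"z": 0.112, "drz": -0.0105}, {"z": 0.112, "drz": -0.0105}, {"z": 0.112, "drz": -0.0105}]' > next.json && python3 nudge.py next.json; echo '[{}, {}, {}, {}, {}, {}]' > next.json && python3 nudge.py next.json 0.0 80; python3 st.py
```

```text
clock: 14.98
tcp_pos: [0.5674, 0.0755, 0.0789]
orientation: [0.001, -0.103, 0.995, -0.0]
wrist_force: [0.2, -0.6, 0.0]
finger_gap: 0.06
grip_force: 0.0
clock: 15.72
tcp_pos: [0.5666, 0.0752, 0.0781]
orientation: [0.001, -0.103, 0.995, -0.0]
wrist_force: [-0.4, -1.7, 5.1]
finger_gap: 0.0125
grip_force: 79.3
15.725 [0.5666 0.0752 0.0781] [-0.0082  0.3827 -0.2041  0.9827 -0.0006 -0.2151] yaw_y 1.7777569595233644 z [ 0.0013 -0.0006 -1.    ] [-0.4143 -1.6886  5.1219] 0.012494697169895375
```

```bash
echo '[{"z": -0.005}, {"z": -0.01}, {"z": -0.015}, {"z": -0.02}, {"z": -0.025}, {"z": -0.03}, {"z": -0.03}]' > next.json && python3 nudge.py next.json; python3 st.py
```

```text
clock: 16.6
tcp_pos: [0.5666, 0.0756, 0.108]
orientation: [0.001, -0.103, 0.995, -0.0]
wrist_force: [0.3, -0.2, -5.3]
finger_gap: 0.0127
grip_force: 78.3
16.6 [0.5666 0.0756 0.108 ] [-0.0079  0.3593 -0.16    1.0503  0.0001 -0.2151] yaw_y 1.7780244224206774 z [ 0.0012  0.0001 -1.    ] [ 0.3358 -0.2127 -5.3432] 0.01266061936216055
```

The wrist carries 5.3 N, so the tray is free. Raise it to about 125 mm and hold.

```bash
echo '[{"z": -0.012}, {"z": -0.026}, {"z": -0.042}, {"z": -0.058}, {"z": -0.074}, {"z": -0.086}, {"z": -0.093}, {"z": -0.095}]' > next.json && python3 nudge.py next.json; for i in 1 2 3; do echo '[{}, {}, {}, {}, {}, {}, {}, {}]' > next.json && python3 nudge.py next.json >/dev/null; done; python3 st.py
python3 - <<'E'
from h import *
c=read_camera("scene");cv2.imwrite("pics/final.png",c["image"][:,:,::-1])
# rim extent of brass pixels around the held tray
i=cv2.cvtColor(c["image"],cv2.COLOR_RGB2HSV);m=cv2.inRange(i,(18,90,60),(32,255,255));m[:80]=0
n,l,st,ce=cv2.connectedComponentsWithStats(m);k=st[1:,4].argsort()[::-1][:3]+1
print(st[k],ce[k].round())
s=env.get_state()
t=np.arange(0,2*np.pi,.05)
for z in(.15,.16,.17,.18,.19): 
    P=np.c_[.566+.11*np.cos(t),.0755+.11*np.sin(t),np.full(t.size,z+.012)]
    q=cv2.projectPoints(P,cv2.Rodrigues(c["R"])[0],c["t"],c["K"],np.array(c["D"],float))[0].reshape(-1,2);print(z,q.min(0).round(),q.max(0).round())
E
```

```text
clock: 17.6
tcp_pos: [0.5662, 0.0755, 0.2027]
orientation: [0.0, -0.103, 0.995, 0.0]
wrist_force: [0.0, 0.7, -7.4]
finger_gap: 0.0124
grip_force: 78.3
20.6 [0.5661 0.0755 0.2024] [-0.0079  0.3097  0.007   1.268   0.0001 -0.2151] yaw_y 1.7780179481395857 z [ 0.0001  0.0001 -1.    ] [ 0.0858 -0.167  -5.4945] 0.013024412467301927
[[ 300  116  124   70 4552]
 [ 316  253   54   43  951]
 [ 226  243   71   17  340]] [[357. 151.]
 [344. 279.]
 [262. 251.]]
0.15 [299. 124.] [423. 195.]
0.16 [299. 120.] [424. 190.]
0.17 [299. 115.] [425. 185.]
0.18 [298. 110.] [426. 180.]
0.19 [298. 106.] [427. 175.]
```

The tray's silhouette matches a level disc with its underside at about 0.169 m, roughly 124 mm above the block. It has been steady for 3 s.

```bash
python3 -c "
from workcell import env, read_camera
print(env.hand_in())"
```

```text
the job is handed in; nothing more can be done
None
```

Both nuts were turned about 1.35 rad counter-clockwise until their dogs were clear of the rim. The tray is held level and steady about 12 cm above the block, and the job was handed in at about 21 s of the 64 s limit.

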